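# Prime the rinsing unit: drawer home, round flask pressed into the sprung ring

## Robot

A 7-joint arm with a two-finger parallel gripper is mounted at the origin on a cart in front of the work surface, level with it; the furniture and walls round the work are solid. World frame = base frame: x ahead of the robot, y to its left, z up, the work surface at z = 0. Lengths are in m, angles in rad, forces in N, time in s.
With the tool pointing down it reaches from about 0.425 to 0.925 m from the base axis. Payload 6.8 kg.
Tool frame: the origin (TCP) lies on the centre line of the jaws, within the pads' length; the fingertips stand 14 mm ahead of it and the grasp point (between the pads) lies 5 mm behind it; z points along the fingers, y is the line along which they close (so a half turn about z gives the same grasp; the last joint's range is limited). The gripper opens to 85 mm and grips with 20 to 120 N. Pads are 22 mm wide; open, the fingers measure 114 mm over their backs; the gripper's body (76 mm by 85 mm) begins 54 mm behind the grasp point. The pads swing forward as they close: fully open they stand 13 mm farther back than shut.
Start: joints at [1.188, 0.477, 0.022, 1.555, -0.011, 1.109, -0.083], TCP at [0.183, -0.65, 0.245] pointing down, gripper open.
Joint ranges: [-2.96, 2.96], [-0.34, 2.1], [-1.41, 1.46], [0.24, 2.44], [-1.37, 4.51], [0.17, 1.92], [-2.96, 2.96]. Speed limits (rad/s): [2.39, 2.39, 3.14, 3.14, 3.14, 3.14, 3.14].

## Interface

Orientations are given as a unit quaternion [w, x, y, z].
In Python, from station import bot gives the robot as it stands. The module is installed in compiled form; this text tells all that it offers.
- The arm moves only by the tool drive_tool, never from a script. Its argument "commands" is a list of rows, each an object with "hand": the opening, from 0 (shut) to 1 (fully open); "translation": the shift along the world's x, y, z in mm, a list of three; "angular": the turn, a rotation vector about the world's x, y, z in rad, a list of three. In form: [{"hand": hand, "translation": [tx, ty, tz], "angular": [ax, ay, az]}, ...]. A call has 1 to 12 rows; each row is the pose to reach, as a shift and turn from the pose commanded when the call began; what a row does not reach only later rows make up. A row lasts 1/8 s, in which the tool goes at most 62.5 mm and 10.7 degrees, less where a joint would pass 70% of its speed; a pose out of reach is approached as far as the arm can. A call with a gripper value outside its range is refused whole. The fingers move at their own pace and stop on an object; "force" is the grip in N (left out, the last holds). Time passes only in rows, so rows that repeat a pose let the fingers close. It gives the time, the measured TCP pose, the force, the opening and the grip force at its end, in the units of the state.
- bot.get_obs(): the state, without advancing time (a new reading comes with each control period).
- bot.read_camera(name): name is "side" or "top"; returns the picture (420x560x3 uint8, red, green, blue); there is no depth.
- bot.camera_model(name): a dict with "fx", "fy", "cx", "cy" (pixels), "view" (4x4, takes a point from world to camera coordinates). Camera axes: x right, y up, looking along -z (the intrinsics and any distortion apply to the point x, -y, -z); pixel columns grow to the right and rows downward; lengths in m; the calibration is good to about 2 mm. A picture is of the moment at which its call begins. camera_model takes no time and is no camera call.
- bot.hand_in(): hands the job in; it is judged then, once.
Trained networks look in the newest picture that a camera, given by its name, has taken for a name from the list of things; names that differ only in an ending like _2 or _b are one class to them, and where a whole thing is asked for, a point or a joint stands for the part that bears it (a point fixed in the world has none). Each returns a list of dicts, best first, with "score" (0 to 1); they miss things now and then, are a little off and sometimes report something else, mostly with a low value. They report only what shows in the picture. A call takes as long as a camera call. They do not tell look-alikes from the thing itself.
- bot.find_in(camera, query): "position" ([column, row] in pixels, amid what is visible of it).
- bot.outline_of(camera, query): "pixels" (420x560 bool, what is visible of it) and "position" ([column, row] in pixels, amid what is visible of it).
The state is a dict: "t": time; "q": joint angles; "joint_vel": joint speeds; "joint_torque": joint torques, N m; "eef_pos": TCP position; "tool_rot": TCP orientation; "contact_force": force on the tool from outside, world axes, zero at the start; "torque": the same for the moment, N m; "gripper_width": opening from 0.0 (shut) to 1.0 (fully open); "grasp_force": force on a finger pad.
Only numpy, scipy, OpenCV 4.12 (cv2) and the standard library are available. Lean on these libraries where they do the work, as an engineer would, in place of code of your own. Each camera call takes 0.05 s, during which the arm holds its last target. There are 200 camera calls.

## Task

Get the white rinsing unit ready and prime it: first push its open filter drawer fully home until it clicks in. Then take the round flask by the neck out of its rubber rest, set it upright in the sprung ring on top of the unit and press it down, firmly but without ramming it, until the ring is at its bottom stop; finish like that, still holding the flask pressed down with the gripper on the flask only. Leave the conical flask and the two small vials as they stand.

Things in the scene. Friction and masses are not known exactly. Their poses are not given: they have to be found in the camera images.
- unit: white rinsing unit fixed on the desk, a box 160 deep (x) x 150 wide (y) x 75 mm high. Origin: middle of its underside, on the desk; its own x axis points from its front (drawer side, facing the robot) to its back; it is turned up to 0.3 rad about the vertical. It carries the drawer (front) and the sprung ring (on top, on a vertical axis 30 mm behind the middle, in line with it).
- drawer (a joint): how far the filter drawer stands open, m: 0 = home, 0.065 = fully out. It slides along the unit's x axis (home is toward +x). About 2 N of friction and damping to move it; a spring detent resists from 11 to 5 mm open with up to about 10 N, then pulls it in and holds it home, where it stops firmly.
- drawer_face (a point): centre of the flat front face of the drawer, moves with it; 40 mm above the desk. The grey face is 146 mm wide and reaches from 10 to 66 mm above the desk; it has no protruding handle. With the drawer home the face is 88 mm in front of the middle of the unit.
- ring (a joint): how far the sprung ring is pressed down, m: 0 = up (unloaded), 0.016 = at its bottom stop. Spring: about 3 N to start it, 10 N at the stop. The weight of the flask (about 0.22 kg) hardly moves it.
- ring_mid (a point): centre of the sprung ring, a horizontal ring of 8 mm round steel bar, 56 mm across between bar centres (clear opening 48 mm), on three sprung legs; open below. Its centre is 111 mm above the desk when up (36 mm above the top of the unit) and moves with it. With the flask seated, the centre of the flask's bulb is 23 mm above this point.
- flask: round flask of amber glass with white stopper, about 0.22 kg, heavier at the bottom, 129 mm high. Origin: lowest point of the bulb; z runs up the neck. Bulb: ball of 64 mm diameter; neck: 24 mm diameter from 62 to 113 mm above the origin; stopper 31 mm diameter, from 113 to 129 mm.
- bulb_mid (a point): centre of the round flask's bulb, 32 mm above the flask's origin
- flask_neck (a point): middle of the round flask's neck, 88 mm above the flask's origin: the place to grip
- rest: black rubber ring fixed on the desk, 84 mm across, 22 mm high, in which the round flask stands at first. Origin: middle of its underside. The lowest point of the flask is about 9 mm above the desk.
- conical: conical flask of the same amber glass with the same stopper, 74 mm across the foot, 111 mm high, standing on the desk on the other side of the unit; to be left alone. Origin: middle of its underside.
- vial_a: small vial, 16 mm diameter, 38 mm high, standing on the desk right of the unit; to be left alone. Origin: middle of its underside.
- vial_b: small vial, 16 mm diameter, 36 mm high, standing on the desk left of the unit; to be left alone. Origin: middle of its underside.
There are look-alikes about, which are no part of the job. Leave any yellow look-alike of the flask alone.

How it is judged:
On the way, in this order (a step that is already met when the one before it is completed fails the run):
1. the drawer is home in its detent, and the flask still stands in its rest (value of joint drawer below 0.003 m and horizontal distance between flask and rest below 0.02 m), for 0.2 s.
2. the round flask stands upright in the sprung ring (horizontal distance between bulb_mid and ring_mid below 0.006 m and z of bulb_mid in the frame of ring_mid between 0.017 and 0.028 m and angle between flask's own z axis and vertical below 0.17 rad), for 0.1 s.
At the end, for the whole second after the job is handed in: Drawer under 3 mm open; ring over 12.5 mm down; round flask in the ring (bulb 17-28 mm above and within 6 mm of its centre, tilt under 0.17 rad), still, held by the fingers (over 3 N), pressing on the ring (over 5 N); arm and fingers not touching the unit (all of step 2 and value of joint drawer below 0.003 m and value of joint ring above 0.0125 m and contact force between the fingers and flask above 3 N and contact force between flask and unit above 5 N and contact force between each of the arm, the fingers and unit below 1 N and linear speed of flask below 0.02 m/s); the arm keeps its last pose, push and grip.
It fails at once if the flask is rammed or crushed into the ring (more than 60 N) (contact force between flask and unit above 60 N).
It fails at once if the conical flask is moved (over 20 mm) or tipped (distance of conical from where it was at the start of the episode above 0.02 m or angle between conical's own z axis and vertical above 0.3 rad).
It fails at once if a vial is moved (over 20 mm) or tipped (distance of any of vial_a, vial_b from where it was at the start of the episode above 0.02 m or angle between any of vial_a, vial_b's own z axis and vertical above 0.5 rad).
It also fails if it takes over 64 s, if anything falls off the work surface, if the arm or the gripper's body presses on something with over 40 N, if the wrist force passes 120 N, or if a joint passes its speed limit or range.

## Working session

There is one attempt and no reset: what is moved stays moved. The work goes in short steps, Python scripts to look and compute and a tool call to move; the robot and the scene stay as the last step left them, time stands still between calls to the robot, and variables do not carry over. Pictures are saved under pics/ and viewed, at most 10 in all, crops included, and the job is handed in when it is done.

Besides the shell and the picture viewer there is one more tool, called after ">>>" by a JSON object that holds its "method" and its "body", one argument or row to a line. drive_tool: Moves the arm, as the interface text tells. Its arguments: {"type":"object","properties":{"commands":{"type":"array","items":{"type":"object","properties":{"hand":{"type":"number"},"translation":{"type":"array","items":{"type":"number"}},"angular":{"type":"array","items":{"type":"number"}}}}},"force":{"type":"number"}},"required":["commands"]}

```bash
mkdir -p pics; python3 - <<'E'
from station import bot
import cv2,numpy as np
o=bot.get_obs(); print(o['t'],o['eef_pos'],o['tool_rot'],o['gripper_width'],o['contact_force'])
ims=[]
for c in('side','top'):
    im=bot.read_camera(c); cv2.imwrite(f'pics/{c}0.png',im[:,:,::-1])
    m=bot.camera_model(c); print(c,{k:(np.round(v,4).tolist() if k=='view' else v) for k,v in m.items()})
    for q in('flask','rest','unit','ring','drawer_face','conical','vial_a'):
        print(c,q,[(np.round(d['position']).tolist(),round(d['score'],2)) for d in bot.find_in(c,q)])
E
```

```text
0.0 [ 0.18298021 -0.64913794  0.24433996] [-8.79199682e-04  9.90575098e-01  1.36967743e-01 -1.97940259e-04] 0.999725999748782 [-0.15295636  0.40510448 -0.00116946]
side {'fx': 503.2141931027666, 'fy': 503.2141931027666, 'cx': 265.8785806035731, 'cy': 206.01632261549588, 'view': [[0.9981, -0.0586, -0.0167, -0.5545], [0.0493, 0.6161, 0.7861, -0.1012], [-0.0358, -0.7855, 0.6178, -1.155], [0.0, 0.0, 0.0, 1.0]]}
side flask [([222.0, 323.0], 0.92), ([277.0, 279.0], 0.81)]
side rest [([226.0, 352.0], 0.95)]
side unit [([332.0, 300.0], 0.72)]
side ring [([306.0, 204.0], 0.96), ([240.0, 226.0], 0.55)]
side drawer_face [([240.0, 227.0], 0.58), ([252.0, 160.0], 0.35)]
side conical [([253.0, 162.0], 0.91)]
side vial_a [([333.0, 302.0], 0.61), ([307.0, 169.0], 0.6)]
top {'fx': 535.922253266185, 'fy': 535.922253266185, 'cx': 279.4240806614055, 'cy': 214.8793772878075, 'view': [[0.0294, -0.9995, 0.0105, -0.0289], [0.9855, 0.0307, 0.1666, -0.5754], [-0.1669, 0.0055, 0.986, -1.2658], [0.0, 0.0, 0.0, 1.0]]}
top flask [([394.0, 265.0], 0.73), ([346.0, 224.0], 0.65)]
top rest [([381.0, 270.0], 0.69)]
top unit [([271.0, 209.0], 0.83)]
top ring [([284.0, 181.0], 0.63), ([382.0, 271.0], 0.16)]
top drawer_face [([162.0, 229.0], 0.6)]
top conical [([163.0, 230.0], 0.92)]
top vial_a [([177.0, 169.0], 0.37)]
```

View pics/side0.png

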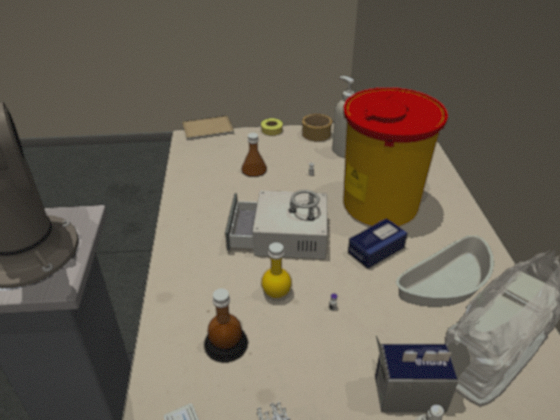

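View pics/top0.png

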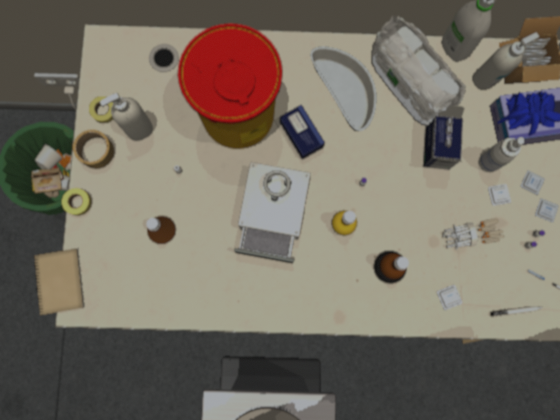

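Candidates for the flask: amber round one in black rest (side 222,323 / top 392,266) is the target. Look-alikes are the yellow flask (side 277,279 / top 345,222) and the amber conical flask (side 253,162 / top 162,230). The unit is at side (280,225) / top (272,210), with the drawer open toward the robot.

```bash
cat > h.py <<'E'
import numpy as np,cv2
from station import bot
def proj(c,P):
    m=bot.camera_model(c); p=np.atleast_2d(P)@m['view'][:3,:3].T+m['view'][:3,3]
    return np.c_[m['cx']+m['fx']*p[:,0]/-p[:,2], m['cy']-m['fy']*p[:,1]/-p[:,2]]
def atz(c,px,z):
    m=bot.camera_model(c); R=np.array(m['view'])[:3,:3]; o=-R.T@m['view'][:3,3]
    d=R.T@np.array([(px[0]-m['cx'])/m['fx'],-(px[1]-m['cy'])/m['fy'],-1])
    return o+d*(z-o[2])/d[2]
E
python3 - <<'E'
from h import *
s=cv2.imread('pics/side0.png'); t=cv2.imread('pics/top0.png')
a=cv2.resize(t[155:295,230:420],None,fx=4,fy=4,interpolation=cv2.INTER_CUBIC)
b=cv2.resize(s[180:370,190:340],None,fx=3,fy=3,interpolation=cv2.INTER_CUBIC)
cv2.imwrite('pics/tc.png',a); cv2.imwrite('pics/sc.png',b)
for c in('side','top'):
    for q in('flask','rest','unit','ring','drawer','drawer_face','vial_a','conical'):
        for d in bot.outline_of(c,q):
            ys,xs=np.where(d['pixels'])
            if len(xs): print(c,q,round(d['score'],2),len(xs),'x',xs.min(),xs.max(),'y',ys.min(),ys.max(),'c',xs.mean().round(1),ys.mean().round(1))
E
```

```text
side flask 0.71 1254 x 208 240 y 290 348 c 223.1 323.5
side rest 0.63 740 x 202 247 y 333 363 c 224.9 350.8
side unit 0.9 5835 x 225 326 y 190 258 c 279.8 223.6
side unit 0.7 1198 x 226 255 y 194 249 c 240.0 224.2
side ring 0.68 458 x 289 318 y 190 218 c 304.6 201.9
side drawer 0.76 1305 x 225 256 y 194 249 c 239.8 224.2
side drawer_face 0.87 1316 x 224 257 y 195 249 c 239.9 224.0
side vial_a 0.55 135 x 328 336 y 294 311 c 332.4 302.4
side vial_a 0.43 698 x 204 247 y 333 363 c 226.1 350.7
side vial_a 0.34 5812 x 224 326 y 190 258 c 279.7 223.6
side conical 0.58 636 x 242 265 y 134 176 c 253.1 159.2
top flask 0.84 527 x 331 355 y 210 235 c 343.4 222.0
top flask 0.79 550 x 381 408 y 253 278 c 393.8 265.0
top rest 0.9 256 x 374 402 y 250 281 c 383.1 267.2
top unit 0.83 5372 x 235 309 y 163 262 c 271.9 210.9
top ring 0.87 295 x 264 290 y 170 199 c 277.1 183.0
top ring 0.46 666 x 147 175 y 215 243 c 160.7 229.0
top drawer 0.74 1422 x 235 292 y 226 261 c 265.2 244.5
top drawer_face 0.66 1408 x 235 293 y 228 261 c 265.9 244.5
top drawer_face 0.29 383 x 263 290 y 170 200 c 276.5 184.1
top drawer_face 0.25 549 x 380 408 y 253 278 c 393.8 264.9
top vial_a 0.75 281 x 263 289 y 171 199 c 274.6 184.6
top vial_a 0.56 50 x 174 181 y 165 173 c 177.8 168.9
top vial_a 0.47 40 x 359 365 y 178 185 c 362.3 181.3
top conical 0.75 666 x 147 175 y 215 243 c 160.6 229.0
```

View pics/tc.png

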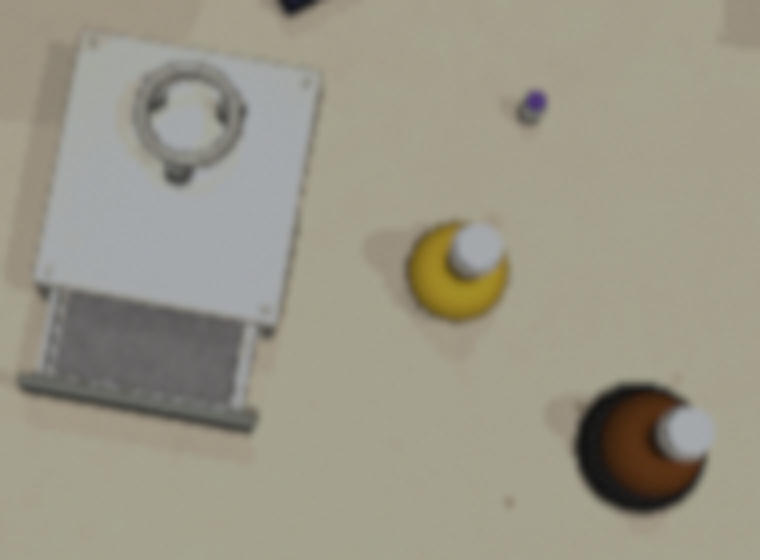

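View pics/sc.png

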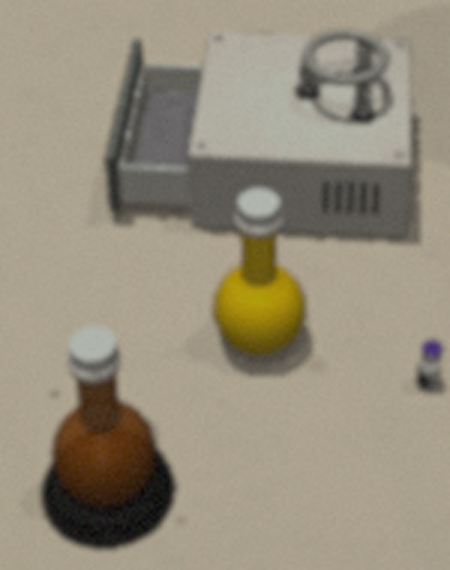

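```bash
python3 - <<'E'
from h import *
from scipy.optimize import least_squares
T=lambda u,v:((u+.5)/4-.5+230,(v+.5)/4-.5+155)
S=lambda u,v:((u+.5)/3-.5+190,(v+.5)/3-.5+180)
# unit: x,y,yaw
loc=np.array([[.08,.075,.075],[.08,-.075,.075],[-.08,-.075,.075],[-.08,.075,.075],[.03,0,.115]])
tp=np.array([T(82,36),T(320,72),T(276,325),T(38,287),T(189,114)])
sp=np.array([S(412,40),S(411,163),S(190,158),S(210,33),S(347,57)])
loc[4,2]=.111
def W(p,L): 
    c,s=np.cos(p[2]),np.sin(p[2]); return L@np.array([[c,s,0],[-s,c,0],[0,0,1]])+[p[0],p[1],0]
def f(p,which): 
    r=[]
    if 't' in which:r.append((proj('top',W(p,loc))-tp).ravel())
    if 's' in which:r.append((proj('side',W(p,loc))-sp).ravel())
    return np.concatenate(r)
for w in('t','s','ts'):
    r=least_squares(f,[.6,0,0],args=(w,)); print(w,r.x.round(4),r.fun.round(1))
p=r.x; print('ring',W(p,loc[4:5]))
for z in(.111,):print('ring atz',atz('top',tp[4],z),atz('side',sp[4],z))
for n,px,z in(('stop T',T(685,433),.134),('bulb T',T(652,442),.041)):print(n,atz('top',px,z))
for n,px,z in(('stop S',S(94,343),.138),('bulb S',S(105,453),.041)):print(n,atz('side',px,z))
print('rest T',atz('top',T(636,447),.022),'yellow bulb',atz('side',S(260,309),.032))
print('vialR',atz('side',S(430,378),.005),'vialL',atz('top',(178,169),.03),'conical',atz('top',(161,230),.02))
# drawer face: top edge ends in top view at z=.066
a,b=atz('top',T(20,388),.066),atz('top',T(250,430),.066); print('face top ends',a,b)
u=np.array([np.cos(p[2]),np.sin(p[2])]); print('open',[-.088-(q[:2]-p[:2])@u for q in(a,b)])
for q in(S(110,216),S(133,70)): print('side face',q)
E
```

```text
t [ 0.6098  0.0018 -0.1331] [-0.6 -1.2  0.6 -0.4  1.4  0.7 -1.1  0.1 -0.3  0.7]
s [ 6.144e-01  2.000e-04 -1.426e-01] [-0.1 -0.3  1.   0.9 -0.4 -0.7 -0.5 -0.5  0.   0.4]
ts [ 0.6123  0.0012 -0.137 ] [-0.2 -2.3  1.  -1.2  1.5 -0.2 -0.9 -1.1  0.  -0.4 -1.2 -0.7  0.1  0.5
 -1.3 -0.8 -1.6 -0.6 -1.   0.1]
ring [[ 0.64204806 -0.00292175  0.111     ]]
ring atz [ 0.64113676 -0.00285955  0.111     ] [ 0.64424631 -0.00275992  0.111     ]
stop T [ 0.46007312 -0.28875254  0.134     ]
bulb T [ 0.46193404 -0.29045632  0.041     ]
stop S [ 0.46417621 -0.2922073   0.138     ]
bulb S [ 0.46390033 -0.29344291  0.041     ]
rest T [ 0.46008824 -0.28472291  0.022     ] yellow bulb [ 0.56710734 -0.17393465  0.032     ]
vialR [ 0.67696622 -0.21908651  0.005     ] vialL [0.68832165 0.24721963 0.03      ] conical [0.53351584 0.28182409 0.02      ]
face top ends [0.48072276 0.09302267 0.066     ] [ 0.45981587 -0.04497129  0.066     ]
open [np.float64(0.054914806472278116), np.float64(0.05678392950803249)]
side face (226.33333333333334, 251.66666666666669)
side face (234.0, 203.0)
```

>>> {"method": "drive_tool", "body": {
  "commands": [
    {"hand": 0, "translation": [60, 88, 0], "angular": [0, 0, -0.1]},
    {"hand": 0, "translation": [120, 175, 0], "angular": [0, 0, -0.2]},
    {"hand": 0, "translation": [180, 262, 0], "angular": [0, 0, -0.3]},
    {"hand": 0, "translation": [240, 350, 0], "angular": [0, 0, -0.41]},
    {"hand": 0, "translation": [240, 350, 0], "angular": [0, 0, -0.41]},
    {"hand": 0, "translation": [240, 350, 0], "angular": [0, 0, -0.41]},
    {"hand": 0, "translation": [245, 410, 0], "angular": [0, 0, -0.41]},
    {"hand": 0, "translation": [248, 470, 0], "angular": [0, 0, -0.41]},
    {"hand": 0, "translation": [250, 530, 0], "angular": [0, 0, -0.41]},
    {"hand": 0, "translation": [250, 590, 0], "angular": [0, 0, -0.41]},
    {"hand": 0, "translation": [250, 640, 0], "angular": [0, 0, -0.41]},
    {"hand": 0, "translation": [250, 675, 0], "angular": [0, 0, -0.41]}
  ]
}}

```text
t: 3.1
eef_pos: [0.4331, 0.0275, 0.2458]
tool_rot: [-0.0, 0.998, -0.067, 0.001]
contact_force: [2.1, 0.6, -0.9]
gripper_width: -0.003
grasp_force: 0.0
```

>>> {"method": "drive_tool", "body": {
  "commands": [
    {"hand": 0, "translation": [0, 0, -50], "angular": [0, 0, 0]},
    {"hand": 0, "translation": [0, 0, -100], "angular": [0, 0, 0]},
    {"hand": 0, "translation": [0, 0, -150], "angular": [0, 0, 0]},
    {"hand": 0, "translation": [0, 0, -190], "angular": [0, 0, 0]},
    {"hand": 0, "translation": [0, 0, -190], "angular": [0, 0, 0]},
    {"hand": 0, "translation": [0, 0, -190], "angular": [0, 0, 0]}
  ]
}}

```text
t: 3.85
eef_pos: [0.4341, 0.0255, 0.0565]
tool_rot: [-0.0, 0.998, -0.068, 0.001]
contact_force: [-0.5, 0.1, 0.7]
gripper_width: -0.003
grasp_force: 0.0
```

```bash
python3 - <<'E'
from h import *
a=bot.read_camera('top')[150:290,200:340,::-1]; b=bot.read_camera('side')[150:290,180:340,::-1]
cv2.imwrite('pics/p1.png',np.hstack([cv2.resize(x,None,fx=2.6,fy=3) for x in(a,b)]))
print(bot.get_obs()['eef_pos'],bot.get_obs()['contact_force'])
E
```

```text
[0.4346172  0.02545425 0.05703753] [ 0.24932755 -0.43967179 -0.51690674]
```

View pics/p1.png

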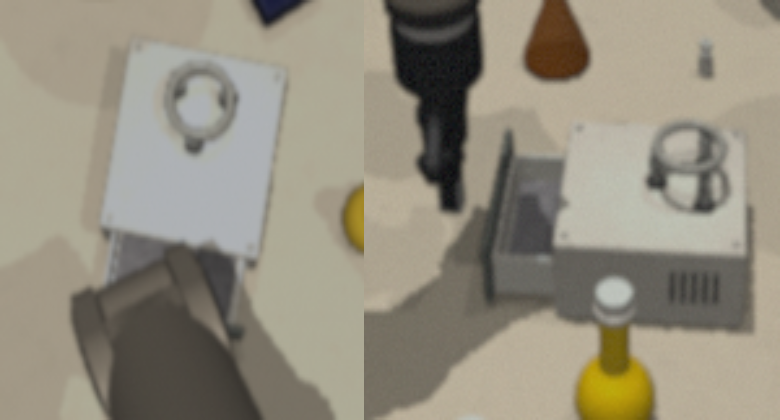

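The shut fingers stand in front of the drawer face, about 12 mm short of it and near its middle (side crop 450,190). Push along the unit's x axis.

>>> {"method": "drive_tool", "body": {
  "commands": [
    {"hand": 0, "translation": [8, -1, 0], "angular": [0, 0, 0]},
    {"hand": 0, "translation": [16, -2, 0], "angular": [0, 0, 0]},
    {"hand": 0, "translation": [24, -3, 0], "angular": [0, 0, 0]},
    {"hand": 0, "translation": [32, -4, 0], "angular": [0, 0, 0]},
    {"hand": 0, "translation": [40, -5, 0], "angular": [0, 0, 0]},
    {"hand": 0, "translation": [48, -6, 0], "angular": [0, 0, 0]},
    {"hand": 0, "translation": [54, -7, 0], "angular": [0, 0, 0]},
    {"hand": 0, "translation": [60, -8, 0], "angular": [0, 0, 0]},
    {"hand": 0, "translation": [64, -9, 0], "angular": [0, 0, 0]},
    {"hand": 0, "translation": [68, -9, 0], "angular": [0, 0, 0]}
  ]
}}

```text
t: 5.2
eef_pos: [0.5013, 0.0161, 0.0553]
tool_rot: [0.0, 0.998, -0.068, -0.0]
contact_force: [-1.4, -0.1, 0.5]
gripper_width: -0.001
grasp_force: 0.6
```

>>> {"method": "drive_tool", "body": {
  "commands": [
    {"hand": 0, "translation": [2, 0, 0], "angular": [0, 0, 0]},
    {"hand": 0, "translation": [4, -1, 0], "angular": [0, 0, 0]}
  ]
}}

```text
t: 5.45
eef_pos: [0.5027, 0.0159, 0.0551]
tool_rot: [0.0, 0.998, -0.067, -0.002]
contact_force: [-11.3, 2.5, 9.4]
gripper_width: -0.0
grasp_force: 5.9
```

>>> {"method": "drive_tool", "body": {
  "commands": [
    {"hand": 0, "translation": [1.5, 0, 0], "angular": [0, 0, 0]},
    {"hand": 0, "translation": [3, 0, 0], "angular": [0, 0, 0]}
  ]
}}

```text
t: 5.7
eef_pos: [0.5041, 0.0157, 0.0548]
tool_rot: [0.001, 0.998, -0.067, -0.004]
contact_force: [-12.1, 0.3, 8.8]
gripper_width: 0.004
grasp_force: 5.8
```

>>> {"method": "drive_tool", "body": {
  "commands": [
    {"hand": 0, "translation": [1, 0, 0], "angular": [0, 0, 0]},
    {"hand": 0, "translation": [2, 0, 0], "angular": [0, 0, 0]}
  ]
}}

```text
t: 5.95
eef_pos: [0.5072, 0.0152, 0.0548]
tool_rot: [0.001, 0.998, -0.067, -0.003]
contact_force: [-8.1, -0.0, 3.8]
gripper_width: -0.004
grasp_force: 3.7
```

>>> {"method": "drive_tool", "body": {
  "commands": [
    {"hand": 0, "translation": [1.5, 0, 0], "angular": [0, 0, 0]},
    {"hand": 0, "translation": [3, 0, 0], "angular": [0, 0, 0]},
    {"hand": 0, "translation": [3, 0, 0], "angular": [0, 0, 0]}
  ]
}}

```text
t: 6.32
eef_pos: [0.5123, 0.0148, 0.055]
tool_rot: [0.0, 0.998, -0.068, -0.001]
contact_force: [-3.9, -2.4, -0.7]
gripper_width: -0.002
grasp_force: 1.4
```

>>> {"method": "drive_tool", "body": {
  "commands": [
    {"hand": 0, "translation": [1, 0, 0], "angular": [0, 0, 0]},
    {"hand": 0, "translation": [2, 0, 0], "angular": [0, 0, 0]},
    {"hand": 0, "translation": [2, 0, 0], "angular": [0, 0, 0]}
  ]
}}

```text
t: 6.7
eef_pos: [0.5137, 0.015, 0.0551]
tool_rot: [0.001, 0.998, -0.068, -0.002]
contact_force: [-7.2, -1.9, 3.7]
gripper_width: 0.001
grasp_force: 3.4
```

>>> {"method": "drive_tool", "body": {
  "commands": [
    {"hand": 0, "translation": [2, 0, 0], "angular": [0, 0, 0]},
    {"hand": 0, "translation": [3, 0, 0], "angular": [0, 0, 0]},
    {"hand": 0, "translation": [3, 0, 0], "angular": [0, 0, 0]}
  ]
}}

```text
t: 7.08
eef_pos: [0.5138, 0.015, 0.0548]
tool_rot: [0.001, 0.998, -0.067, -0.004]
contact_force: [-15.3, -0.3, 10.7]
gripper_width: -0.003
grasp_force: 7.5
```

>>> {"method": "drive_tool", "body": {
  "commands": [
    {"hand": 0, "translation": [-30, 4, 0], "angular": [0, 0, 0]},
    {"hand": 0, "translation": [-55, 8, 10], "angular": [0, 0, 0]},
    {"hand": 0, "translation": [-60, 8, 60], "angular": [0, 0, 0]},
    {"hand": 0, "translation": [-60, 8, 120], "angular": [0, 0, 0]},
    {"hand": 0, "translation": [-60, 0, 180], "angular": [0, 0, 0]},
    {"hand": 0.5, "translation": [-60, -50, 190], "angular": [0, 0, 0]},
    {"hand": 1, "translation": [-58, -110, 190], "angular": [0, 0, 0]},
    {"hand": 1, "translation": [-56, -170, 190], "angular": [0, 0, 0]},
    {"hand": 1, "translation": [-56, -230, 190], "angular": [0, 0, 0]},
    {"hand": 1, "translation": [-56, -280, 190], "angular": [0, 0, 0]},
    {"hand": 1, "translation": [-56, -305, 190], "angular": [0, 0, 0]},
    {"hand": 1, "translation": [-56, -305, 190], "angular": [0, 0, 0]}
  ]
}}

```text
t: 8.57
eef_pos: [0.4629, -0.2921, 0.2458]
tool_rot: [0.001, 0.998, -0.069, 0.001]
contact_force: [-0.1, 0.9, -0.3]
gripper_width: 1.001
grasp_force: 0.0
```

```bash
python3 - <<'E'
from h import *
a=bot.read_camera('top')[150:320,230:440,::-1]; b=bot.read_camera('side')[170:370,180:340,::-1]
cv2.imwrite('pics/p2.png',np.hstack([cv2.resize(x,(400,500)) for x in(a,b)]))
o=bot.get_obs();print(o['eef_pos'],o['tool_rot'],o['contact_force'],o['gripper_width'],o['q'])
E
```

```text
[ 0.46319502 -0.28887695  0.24567186] [-5.19882150e-05  9.97749901e-01 -6.70400548e-02  8.74295196e-04] [0.01175617 0.53587853 0.81101347] 1.0005581978063505 [ 0.57229232  0.27130276 -0.15415865  1.85829314  0.04765622  1.01396735
 -1.3064234 ]
```

View pics/p2.png

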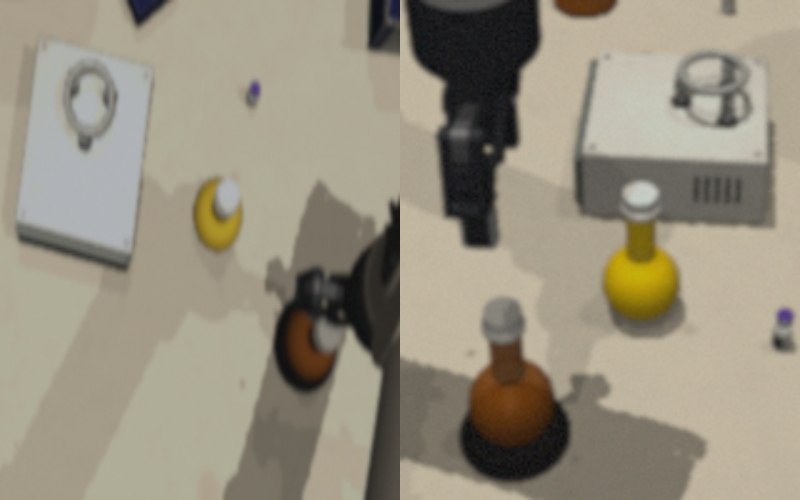

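The drawer is home, with no gap at the front edge in either crop. The open hand is above the amber flask, which stands undisturbed in its rest. Checking the camera-to-base alignment.

```bash
python3 - <<'E'
from h import *
for P in([.463,-.289,.245],[.457,-.334,.245],[.469,-.244,.245]): 
  for dz in (0,-.014): Q=np.array(P)+[0,0,dz]; print(P,dz,proj('side',Q),proj('top',Q))
E
```

```text
[0.463, -0.289, 0.245] 0 [[215.40306142 246.47299467]] [[413.60098583 257.23139511]]
[0.463, -0.289, 0.245] -0.014 [[216.094151   252.94403871]] [[411.87191855 257.82738289]]
[0.457, -0.334, 0.245] 0 [[210.80705478 266.98345639]] [[435.47473816 260.80766974]]
[0.457, -0.334, 0.245] -0.014 [[211.58210039 273.52330705]] [[433.47397767 261.35983074]]
[0.469, -0.244, 0.245] 0 [[219.60460982 227.72286996]] [[391.75713816 253.66000979]]
[0.469, -0.244, 0.245] -0.014 [[220.22294913 234.11276844]] [[390.2990279  254.29970477]]
```

Matches. Descending.

>>> {"method": "drive_tool", "body": {
  "commands": [
    {"hand": 1, "translation": [0, 0, -40], "angular": [0, 0, 0]},
    {"hand": 1, "translation": [0, 0, -80], "angular": [0, 0, 0]},
    {"hand": 1, "translation": [0, 0, -115], "angular": [0, 0, 0]},
    {"hand": 1, "translation": [0, 0, -140], "angular": [0, 0, 0]},
    {"hand": 1, "translation": [0, 0, -152], "angular": [0, 0, 0]},
    {"hand": 1, "translation": [0, 0, -152], "angular": [0, 0, 0]},
    {"hand": 0.5, "translation": [0, 0, -152], "angular": [0, 0, 0]},
    {"hand": 0.35, "translation": [0, 0, -152], "angular": [0, 0, 0]},
    {"hand": 0.1, "translation": [0, 0, -152], "angular": [0, 0, 0]},
    {"hand": 0, "translation": [0, 0, -152], "angular": [0, 0, 0]},
    {"hand": 0, "translation": [0, 0, -152], "angular": [0, 0, 0]}
  ],
  "force": 60
}}

```text
t: 10.05
eef_pos: [0.4624, -0.2903, 0.0938]
tool_rot: [0.0, 0.998, -0.068, 0.0]
contact_force: [0.0, -2.2, 4.2]
gripper_width: 0.295
grasp_force: 58.5
```

>>> {"method": "drive_tool", "body": {
  "commands": [
    {"hand": 0, "translation": [0, 0, 20], "angular": [0, 0, 0]},
    {"hand": 0, "translation": [0, 0, 60], "angular": [0, 0, 0]},
    {"hand": 0, "translation": [0, 0, 110], "angular": [0, 0, 0]},
    {"hand": 0, "translation": [0, 0, 150], "angular": [0, 0, 0]},
    {"hand": 0, "translation": [25, 40, 150], "angular": [0, 0, 0]},
    {"hand": 0, "translation": [55, 88, 150], "angular": [0, 0, 0]},
    {"hand": 0, "translation": [85, 136, 150], "angular": [0, 0, 0]},
    {"hand": 0, "translation": [115, 184, 150], "angular": [0, 0, 0]},
    {"hand": 0, "translation": [145, 232, 150], "angular": [0, 0, 0]},
    {"hand": 0, "translation": [168, 270, 150], "angular": [0, 0, 0]},
    {"hand": 0, "translation": [180, 288, 150], "angular": [0, 0, 0]},
    {"hand": 0, "translation": [180, 288, 150], "angular": [0, 0, 0]}
  ]
}}

```text
t: 11.55
eef_pos: [0.642, -0.0005, 0.2425]
tool_rot: [-0.0, 0.998, -0.066, -0.001]
contact_force: [-0.8, -1.0, -2.8]
gripper_width: 0.291
grasp_force: 59.2
```

>>> {"method": "drive_tool", "body": {
  "commands": [
    {"hand": 0, "translation": [0, 0, -20], "angular": [0, 0, 0]},
    {"hand": 0, "translation": [0, 0, -30], "angular": [0, 0, 0]},
    {"hand": 0, "translation": [0, 0, -30], "angular": [0, 0, 0]},
    {"hand": 0, "translation": [0, 0, -30], "angular": [0, 0, 0]}
  ]
}}

```text
t: 12.05
eef_pos: [0.6423, -0.0024, 0.2139]
tool_rot: [0.0, 0.998, -0.068, 0.0]
contact_force: [-0.2, 0.4, -2.4]
gripper_width: 0.294
grasp_force: 59.2
```

```bash
python3 - <<'E'
from h import *
A=bot.read_camera('top')[:,:,::-1];B=bot.read_camera('side')[:,:,::-1]
cv2.imwrite('pics/p3.png',np.hstack([cv2.resize(x,(400,500),interpolation=cv2.INTER_CUBIC) for x in(A[120:270,220:340],B[110:260,250:370])]))
cv2.imwrite('pics/A3.png',A);cv2.imwrite('pics/B3.png',B)
o=bot.get_obs();print(o['eef_pos'],o['tool_rot'],o['contact_force'],o['gripper_width'],o['grasp_force'])
p=o['eef_pos']; # predicted bulb centre: neck mid(88)~grasp pt 5 above TCP (measured z .0938 with origin .009)
b=p-[0,0,.0938-.041]; print('bulb pred',b, proj('side',b),proj('top',b),'ring',proj('side',[.6425,-.0028,.111]),proj('top',[.6425,-.0028,.111]))
for c in('side','top'):
  for q in('flask','ring'):
    for d in bot.outline_of(c,q)[:2]:
        ys,xs=np.where(d['pixels']); print(c,q,round(d['score'],2),xs.min(),xs.max(),ys.min(),ys.max())
E
```

```text
[ 0.64252955 -0.00188674  0.21410889] [-3.12032880e-05  9.97704222e-01 -6.77193875e-02  6.06749704e-04] [-0.06104316  0.18790875 -1.28007659] 0.2959046157261898 59.2214344907552
bulb pred [ 0.64252955 -0.00188674  0.16130889] [[305.23240216 179.7643796 ]] [[276.59404374 177.51337928]] ring [[304.5455165  198.71639862]] [[276.86720362 182.56009456]]
side flask 0.66 261 292 243 298
side flask 0.55 291 320 169 194
side ring 0.7 248 327 190 259
side ring 0.52 288 318 193 217
top flask 0.78 334 355 211 234
```

View pics/p3.png

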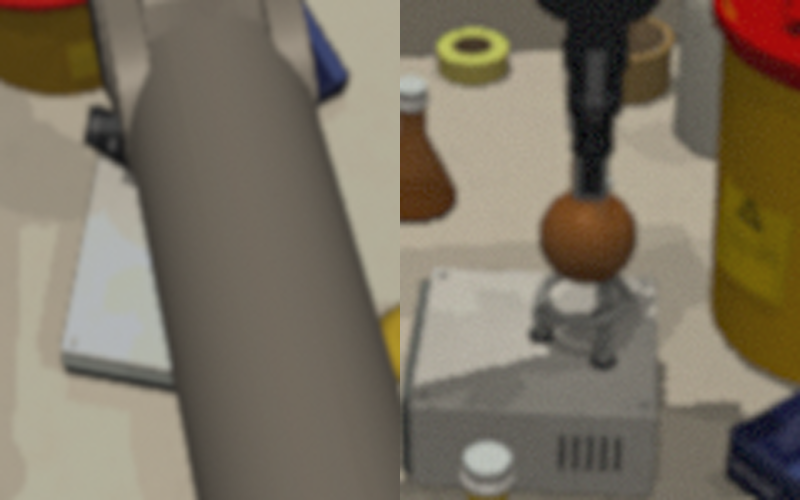

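The bulb (side crop 588,236 → pixel 306.4,180.8) hangs upright above the ring, within about 2 mm in x; from the top camera the arm hides it. Lowering with a 1 mm correction.

>>> {"method": "drive_tool", "body": {
  "commands": [
    {"hand": 0, "translation": [-1, 0, -8], "angular": [0, 0, 0]},
    {"hand": 0, "translation": [-1, 0, -14], "angular": [0, 0, 0]},
    {"hand": 0, "translation": [-1, 0, -18], "angular": [0, 0, 0]},
    {"hand": 0, "translation": [-1, 0, -21], "angular": [0, 0, 0]},
    {"hand": 0, "translation": [-1, 0, -23], "angular": [0, 0, 0]},
    {"hand": 0, "translation": [-1, 0, -23], "angular": [0, 0, 0]}
  ]
}}

```text
t: 13.1
eef_pos: [0.6411, -0.0017, 0.1902]
tool_rot: [0.0, 0.998, -0.068, -0.0]
contact_force: [0.3, 0.7, -1.7]
gripper_width: 0.292
grasp_force: 59.2
```

>>> {"method": "drive_tool", "body": {
  "commands": [
    {"hand": 0, "translation": [0, 0, -1], "angular": [0, 0, 0]},
    {"hand": 0, "translation": [0, 0, -2], "angular": [0, 0, 0]},
    {"hand": 0, "translation": [0, 0, -3], "angular": [0, 0, 0]},
    {"hand": 0, "translation": [0, 0, -4], "angular": [0, 0, 0]},
    {"hand": 0, "translation": [0, 0, -4], "angular": [0, 0, 0]},
    {"hand": 0, "translation": [0, 0, -4], "angular": [0, 0, 0]}
  ]
}}

```text
t: 13.85
eef_pos: [0.6415, -0.0014, 0.1866]
tool_rot: [-0.0, 0.998, -0.067, 0.0]
contact_force: [1.1, 1.2, 1.7]
gripper_width: 0.292
grasp_force: 58.9
```

>>> {"method": "drive_tool", "body": {
  "commands": [
    {"hand": 0, "translation": [0.5, 0.5, -1], "angular": [0, 0, 0]},
    {"hand": 0, "translation": [0.5, 0.5, -2], "angular": [0, 0, 0]},
    {"hand": 0, "translation": [0.5, 0.5, -3], "angular": [0, 0, 0]},
    {"hand": 0, "translation": [0.5, 0.5, -4], "angular": [0, 0, 0]},
    {"hand": 0, "translation": [0.5, 0.5, -5], "angular": [0, 0, 0]},
    {"hand": 0, "translation": [0.5, 0.5, -6], "angular": [0, 0, 0]},
    {"hand": 0, "translation": [0.5, 0.5, -7], "angular": [0, 0, 0]},
    {"hand": 0, "translation": [0.5, 0.5, -8], "angular": [0, 0, 0]},
    {"hand": 0, "translation": [0.5, 0.5, -8], "angular": [0, 0, 0]}
  ]
}}

```text
t: 14.98
eef_pos: [0.6418, -0.0011, 0.1784]
tool_rot: [-0.0, 0.998, -0.068, 0.0]
contact_force: [1.8, 0.9, 4.9]
gripper_width: 0.293
grasp_force: 59.2
```

>>> {"method": "drive_tool", "body": {
  "commands": [
    {"hand": 0, "translation": [0, 0, -1], "angular": [0, 0, 0]},
    {"hand": 0, "translation": [0, 0, -2], "angular": [0, 0, 0]},
    {"hand": 0, "translation": [0, 0, -3], "angular": [0, 0, 0]},
    {"hand": 0, "translation": [0, 0, -4], "angular": [0, 0, 0]},
    {"hand": 0, "translation": [0, 0, -4], "angular": [0, 0, 0]}
  ]
}}

```text
t: 15.6
eef_pos: [0.642, -0.001, 0.1747]
tool_rot: [-0.0, 0.998, -0.068, 0.0]
contact_force: [0.5, 1.0, 6.3]
gripper_width: 0.291
grasp_force: 59.4
```

>>> {"method": "drive_tool", "body": {
  "commands": [
    {"hand": 0, "translation": [0, 0, -1], "angular": [0, 0, 0]},
    {"hand": 0, "translation": [0, 0, -2], "angular": [0, 0, 0]},
    {"hand": 0, "translation": [0, 0, -3], "angular": [0, 0, 0]},
    {"hand": 0, "translation": [0, 0, -3], "angular": [0, 0, 0]}
  ]
}}

```text
t: 16.1
eef_pos: [0.6421, -0.001, 0.1719]
tool_rot: [-0.0, 0.998, -0.068, 0.001]
contact_force: [0.5, 1.6, 7.7]
gripper_width: 0.292
grasp_force: 59.5
```

>>> {"method": "drive_tool", "body": {
  "commands": [
    {"hand": 0, "translation": [0, 0, -1], "angular": [0, 0, 0]},
    {"hand": 0, "translation": [0, 0, -2], "angular": [0, 0, 0]},
    {"hand": 0, "translation": [0, 0, -2], "angular": [0, 0, 0]}
  ]
}}

```text
t: 16.48
eef_pos: [0.6426, -0.0009, 0.1708]
tool_rot: [-0.0, 0.998, -0.068, 0.001]
contact_force: [-0.8, 2.2, 11.8]
gripper_width: 0.289
grasp_force: 60.0
```

>>> {"method": "drive_tool", "body": {
  "commands": [
    {"hand": 0, "translation": [0, 0.5, -1], "angular": [0, 0, 0]},
    {"hand": 0, "translation": [0, 0.5, -1.5], "angular": [0, 0, 0]},
    {"hand": 0, "translation": [0, 0.5, -1.5], "angular": [0, 0, 0]},
    {"hand": 0, "translation": [0, 0.5, -1.5], "angular": [0, 0, 0]}
  ]
}}

```text
t: 16.98
eef_pos: [0.6431, -0.0008, 0.1707]
tool_rot: [0.0, 0.998, -0.068, 0.002]
contact_force: [-2.0, 0.2, 19.6]
gripper_width: 0.29
grasp_force: 60.8
```

```bash
python3 - <<'E'
from h import *
B=bot.read_camera('side')[:,:,::-1]
cv2.imwrite('pics/p4.png',cv2.resize(B[130:260,220:350],(600,600),interpolation=cv2.INTER_CUBIC))
o=bot.get_obs();print(o['eef_pos'],o['tool_rot'],o['contact_force'],o['gripper_width'],o['grasp_force'])
b=o['eef_pos']-[0,0,.0528];print(b,proj('side',b),proj('side',[.6425,-.0028,.095]))
for q in('flask','ring'):
    for d in bot.outline_of('side',q)[:2]:
        ys,xs=np.where(d['pixels']); print(q,round(d['score'],2),xs.min(),xs.max(),ys.min(),ys.max())
E
```

```text
[ 0.64306818 -0.0008065   0.17067875] [ 6.08830890e-05  9.97701035e-01 -6.77425590e-02  1.89399690e-03] [-1.96483407  0.5170367  18.67636352] 0.2960361519440968 60.756999511504546
[ 0.64306818 -0.0008065   0.11787875] [[304.79164863 195.66273665]] [[304.32358366 204.4473109 ]]
flask 0.67 290 319 185 209
flask 0.6 260 291 243 298
ring 0.47 290 316 205 217
```

View pics/p4.png

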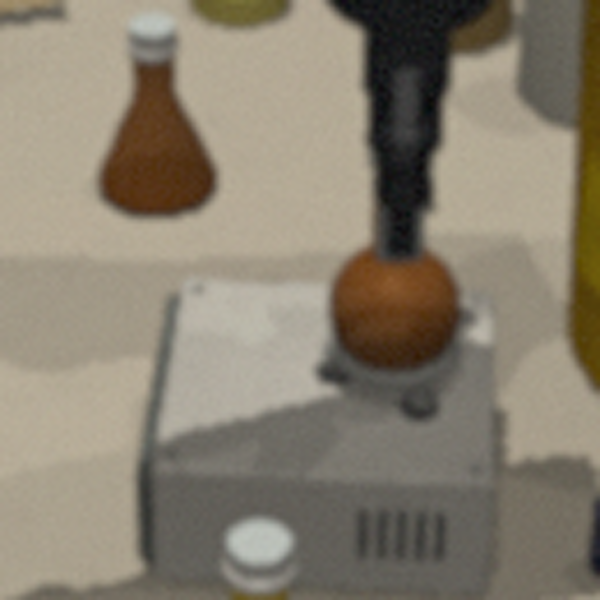

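The flask sits upright in the fully sunk ring (bulb at crop 395,308), the drawer is still home, and about 20 N is pressing against the firm stop. Handing in.

```bash
python3 -c "
from station import bot
print(bot.hand_in())"
```

```text
the job is handed in; nothing more can be done
None
```

I pushed the drawer home past its detent, seated the round flask in the sprung ring, and handed the job in with it held against the bottom stop at about 20 N; the hand-in returned no verdict.

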